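Find the flush catch and let the key box shut

ROBOT

A 6-joint arm with a two-finger parallel gripper is mounted at the origin on the work surface. World frame = base frame: x ahead of the robot, y to its left, z up, the work surface at z = 0. Lengths are in m, angles in rad, forces in N, time in s.
With the tool pointing down it reaches from about 0.35 to 0.875 m from the base axis. Payload 4.2 kg.
Tool frame: the origin (TCP) lies between the finger pads; the fingertips stand 17 mm ahead of it and the grasp point (between the pads) lies 2 mm behind it; z points along the fingers, y is the line along which they close (so a half turn about z gives the same grasp; the last joint's range is limited). The gripper opens to 85 mm and grips with 20 to 120 N. Pads are 22 mm wide; open, the fingers measure 114 mm over their backs; the gripper's body (76 mm by 85 mm) begins 54 mm behind the grasp point. The pads swing forward as they close: fully open they stand 13 mm farther back than shut.
Start: joints at [-1.055, 0.385, 0.008, 0, -1.194, -0.259], TCP at [0.159, -0.604, 0.248] pointing down, gripper open.
Joint ranges: [-3.14, 3.14], [-1.21, 2.06], [-1.07, 1.41], [-3.16, 2.05], [-2.99, -0.16], [-3.1, 3.1]. Speed limits (rad/s): [2.79, 2.79, 3.14, 3.14, 3.14, 3.14].

INTERFACE

Orientations are given as a unit quaternion [x, y, z, w].
In Python, from station import status, optics, env, finder gives the robot as it stands.
- The arm moves only by the tool send_rows, never from a script. Its argument "moves" is a list of rows, each an object of numbers: "dx", "dy", "dz": the shift along the tool's x, y, z in cm; "ax", "ay", "az": the turn, a rotation vector about the tool's x, y, z in rad; "jaw": the closure, from -1 (fully open) to 1 (shut). A call has exactly 8 rows; each row is the pose to reach, as a shift and turn from the pose commanded when the call began, along the tool's axes at that moment; what a row does not reach only later rows make up. A row lasts 1/10 s, in which the tool goes at most 50 mm and 8.59 degrees, less where a joint would pass 70% of its speed; a pose out of reach is approached as far as the arm can. A call with a gripper value outside its range is refused whole. The fingers move at their own pace and stop on an object; "force" is the grip in N (left out, the last holds). Time passes only in rows, so rows that repeat a pose let the fingers close, or fill a call up. It gives the time, the measured TCP pose, the force, the opening and the grip force at its end, in the units of the state.
- status.read_state(): the state, without advancing time (a new reading comes with each control period).
- optics.capture(name): name is "scene" or "side" or "wrist"; returns a dict with "color" (384x512x3 uint8, red, green, blue), "fx", "fy", "cx", "cy" (pixels), "world_to_cam" (4x4, takes a point from world to camera coordinates); the wrist camera has in their place "hand_eye" (4x4, takes a point from camera to tool coordinates, whose origin is the TCP and whose axes are the flange's). Camera axes: x right, y up, looking along -z (the intrinsics and any distortion apply to the point x, -y, -z); pixel columns grow to the right and rows downward; lengths in m; the calibration is good to about 2 mm. A picture is of the moment at which its call begins: read the wrist's pose just before it. There is no depth.
- env.finish_job(): hands the job in; it is judged then, once.
Trained networks look in the newest picture that a camera, given by its name, has taken for a name from the list of things; names that differ only in an ending like _2 or _b are one class to them, and where a whole thing is asked for, a point or a joint stands for the part that bears it (a point fixed in the world has none). Each returns a list of dicts, best first, with "confidence" (0 to 1); they miss things now and then, are a little off and sometimes report something else, mostly with a low value. They report only what shows in the picture. A call takes as long as a camera call.
- finder.boxes_of(camera, label): "rect" ([left, top, right, bottom] in pixels, round what is visible of it).
- finder.cut_out(camera, label): "region" (384x512 bool, what is visible of it) and "rect" ([left, top, right, bottom] in pixels, round what is visible of it).
The state is a dict: "clock": time; "joint_pos": joint angles; "qvel": joint speeds; "joint_efforts": joint torques, N m; "tcp_pos": TCP position; "orientation": TCP orientation; "contact_force": force on the tool from outside, world axes, zero at the start; "ft_torque": the same for the moment, N m; "opening": finger opening in m; "grip_force": force on a finger pad.
Only numpy, scipy, OpenCV 4.12 (cv2) and the standard library are available. Lean on these libraries where they do the work, as an engineer would, in place of code of your own. Each camera call takes 0.05 s, during which the arm holds its last target. There are 200 camera calls.

TASK

The lid of the black key box on the pine crate is caught half back. With closed fingertips feel gently across the flat panel in front of the lid for the flush catch button hidden in it, and press the button in so that the lid runs shut by its own spring. Then take the hand away so that the button comes back up; pull nothing, and leave the kettlebell, the hand gripper and the door stop where they are.

Things in the scene. Friction and masses are not known exactly. Their poses are not given: they have to be found in the camera images.
- box: black plastic key box fixed on top of the crate, 180 (x) by 300 (y) by 60 mm high. Origin at the centre of its underside, z up. Its -x half is a rigid flat panel, 90 by 300 mm, with the catch button in it: a square, slightly greyer plate, 46 by 46 mm, its face 2 mm below the panel. Its +x half is a well with the sliding lid
- panel_mid (a point): centre of the box's flat panel, on its top surface (45 mm towards -x of the box's centre, 60 mm above its underside); axes as the box. The centre of the catch button lies on the panel's long centre line (x = 0 of this frame), up to 42 mm to either side of this point along y, elsewhere each time; its place is not reported: find it by feel or sight
- catch (a joint): travel of the catch button, m: 0 = up (face 2 mm below the panel), 0.006 = fully pressed, straight down. Sprung: about 1.1 N to start, 4.5 N (up to 6 N with friction) fully in; from about 0.004 on it frees the lid; it comes back up when let go
- lid (a joint): how far the lid stands back, m: 0 = shut (edge against the panel), about 0.045 = caught half back (the start), towards +x of the box. Lid 89 (x) by 298 mm (y), top level with the panel, a 5 mm ridge near its far edge. A light damped spring (under 2 N) draws it shut in about a second once the catch is pressed; the catch blocks it otherwise
- kettlebell: green kettlebell, 4 kg, 112 mm wide, 149 mm high, standing on the crate at one end of the box; origin at the centre of its underside
- grip_trainer: red spring hand gripper lying on the crate at the other end of the box, 154 mm long (x), 96 mm wide (y), 24 mm high; origin on its underside, near its middle
- door_stop: aluminium door stop with a black rubber ring, 47 mm across, 36 mm high, standing on the crate beyond the box; origin at the centre of its underside
- crate: pine crate on its side, the shelf: 360 (x) by 720 (y) by 160 mm high, fixed; origin at the centre of its underside on the work surface. All the other things stand on its top

How it is judged:
On the way, in this order (a step that is already met when the one before it is completed fails the run):
1. the catch button is pressed in while the lid still stands back (value of joint catch above 0.003 m and value of joint lid above 0.01 m), for 0.04 s.
2. the lid runs shut (value of joint lid below 0.003 m), for 0.2 s.
At the end, for the whole second after the job is handed in: the lid is shut within 3 mm, the catch button is back up within 1 mm, and the kettlebell, hand gripper and door stop are within 15 mm of where they began (value of joint lid below 0.003 m and value of joint catch below 0.001 m and distance of each of kettlebell, grip_trainer, door_stop from where it was at the start of the episode below 0.015 m); the robot touches nothing.
It fails at once if the box is pressed with more than 45 N (contact force between box and anything else above 45 N).
It fails at once if the lid is pulled farther back than 55 mm (value of joint lid above 0.055 m).
It fails at once if the kettlebell, hand gripper or door stop is lifted, knocked or shifted by more than 15 mm (distance of any of kettlebell, grip_trainer, door_stop from where it was at the start of the episode above 0.015 m).
It also fails if it takes over 58 s, if anything falls off the work surface, if the arm or the gripper's body presses on something with over 40 N, if the wrist force passes 120 N, or if a joint passes its speed limit or range.

## Working session

There is one attempt and no reset: what is moved stays moved. The work goes in short steps, Python scripts to look and compute and a tool call to move; the robot and the scene stay as the last step left them, time stands still between calls to the robot, and variables do not carry over. Pictures are saved under pics/ and viewed, at most 10 in all, crops included, and the job is handed in when it is done.

Besides the shell and the picture viewer there is one more tool, called after ">>>" as name(argument=value, ...) on one line, values as JSON. send_rows: Moves the arm, as the interface text tells. Its arguments: {"type":"object","properties":{"moves":{"type":"array","items":{"type":"object","properties":{"dx":{"type":"number"},"dy":{"type":"number"},"dz":{"type":"number"},"ax":{"type":"number"},"ay":{"type":"number"},"az":{"type":"number"},"jaw":{"type":"number"}}}},"force":{"type":"number"}},"required":["moves"]}

```bash
mkdir -p pics; cat > h.py <<'E'
import numpy as np, cv2
from station import status, optics, env, finder
def ray(c,u,v):
    W=np.linalg.inv(c["world_to_cam"]); d=W[:3,:3]@np.array([(u-c["cx"])/c["fx"],-(v-c["cy"])/c["fy"],-1]); return W[:3,3],d
def onz(c,u,v,z):
    o,d=ray(c,u,v); return o+d*(z-o[2])/d[2]
def proj(c,p):
    q=np.array(c["world_to_cam"])@np.append(p,1); return c["cx"]+c["fx"]*q[0]/-q[2], c["cy"]-c["fy"]*q[1]/-q[2]
E
python3 - <<'E'
from h import *
s=status.read_state(); print(s)
ims=[]
for n in ("scene","side"):
    c=optics.capture(n); im=c["color"][:,:,::-1].copy(); print({k:v for k,v in c.items() if k!="color"})
    np.savez(f"pics/{n}.npz",**c)
    for l in ("box","kettlebell","grip_trainer","door_stop","crate"):
        for r in finder.boxes_of(n,l)[:2]: print(n,l,r)
    cv2.imwrite(f"pics/{n}.png",cv2.resize(im,(800,600)))
E
```

```text
{'clock': 0.0, 'joint_pos': array([-1.05540468e+00,  3.85554471e-01,  6.64583962e-03, -4.78741913e-04,
       -1.19397013e+00, -2.58615408e-01]), 'qvel': array([-0.00170646, -0.00019511, -0.00104873, -0.00115657, -0.00045035,
       -0.00081611]), 'joint_efforts': array([ 2.01198541e-04, -3.92284262e+01,  1.88404620e+01,  4.18644503e+00,
       -4.55555783e-03, -9.56405387e-06]), 'tcp_pos': array([ 0.15862177, -0.60398964,  0.24723362]), 'orientation': array([-1.27948038e-01,  9.91780301e-01,  1.04818031e-03, -1.86940389e-04]), 'contact_force': array([ 0.49948135, -0.12087103,  0.29589639]), 'ft_torque': array([-0.04157854,  0.00394557,  0.00091631]), 'grip_force': 0.0, 'opening': 0.08586486788855585}
{'fx': 499.8084580172545, 'fy': 499.8084580172545, 'cx': 255.32605261249037, 'cy': 188.95099934000262, 'world_to_cam': array([[ 0.28652428,  0.95802675, -0.00941186, -0.19154753],
       [-0.76791478,  0.23551817,  0.59568287,  0.35819681],
       [ 0.57289679, -0.1634501 ,  0.80316457, -1.52420207],
       [ 0.        ,  0.        ,  0.        ,  1.        ]])}
scene box {'rect': [182.
[... 371 characters left out ...]
'fy': 351.5988834819199, 'cx': 255.93603581431506, 'cy': 184.2666653280732, 'world_to_cam': array([[-0.99802318, -0.06120056, -0.01429053,  0.61386658],
       [ 0.02976578, -0.66057088,  0.75017338, -0.12277833],
       [-0.05535094,  0.74826506,  0.66108674, -1.01435047],
       [ 0.        ,  0.        ,  0.        ,  1.        ]])}
side box {'rect': [237.0, 141.8, 343.8, 243.1], 'confidence': 0.83}
side kettlebell {'rect': [259.9, 88.1, 300.7, 144.7], 'confidence': 0.81}
side grip_trainer {'rect': [219.5, 260.0, 295.0, 306.3], 'confidence': 0.61}
side door_stop {'rect': [207.0, 203.1, 226.8, 222.2], 'confidence': 0.78}
side crate {'rect': [171.8, 120.8, 374.6, 376.4], 'confidence': 0.79}
```

View pics/scene.png

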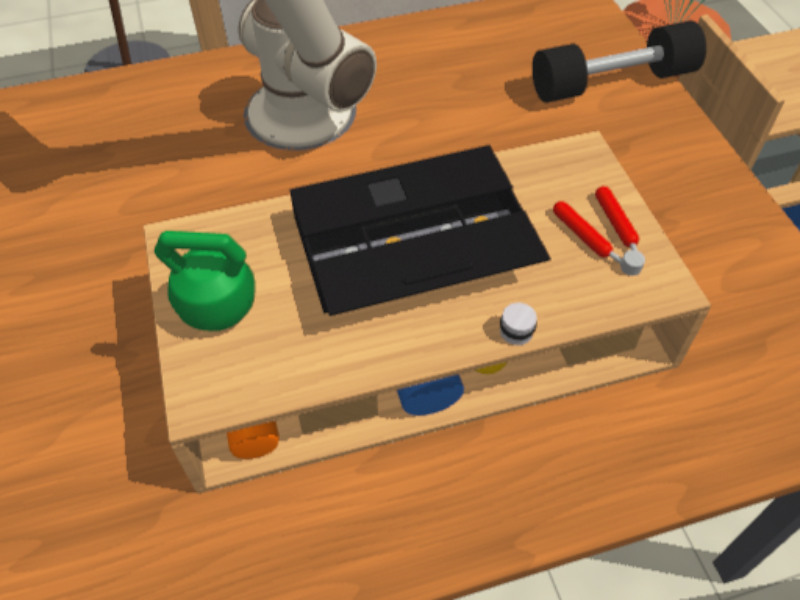

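View pics/side.png

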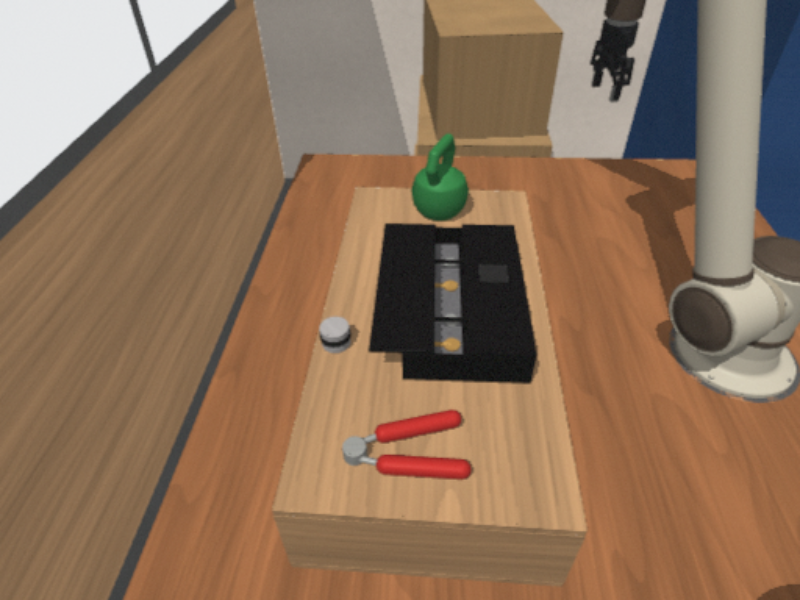

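The button shows as a grey square at about (387,192) in the 800x600 scene picture and (493,273) in the side one. The lid stands back, with the kettlebell on the -y side and the gripper on the +y side.

```bash
python3 - <<'E'
from h import *
k=1.5625
for n,P in (("scene",{"btn":(387,192,.218),"c1":(291,188,.22),"c2":(490,147,.22),"c3":(512,190,.22)}),("side",{"btn":(493,273,.218),"c1":(515,225,.22),"c2":(533,347,.22)})):
    c=dict(np.load(f"pics/{n}.npz"))
    for q,(u,v,z) in P.items(): print(n,q,onz(c,u/k,v/k,z).round(4))
    # refined button: grey blob
    g=c["color"].max(2).astype(int); u,v=int(P["btn"][0]/k),int(P["btn"][1]/k)
    w=g[v-14:v+15,u-16:u+17]; 
    m=((w>35)&(w<90)).astype(np.uint8); N,L,S,C=cv2.connectedComponentsWithStats(m); i=1+S[1:,4].argmax(); print(S[i],onz(c,C[i][0]+u-16,C[i][1]+v-14,.218).round(4)); print(w[14,::2])
E
```

```text
scene btn [0.4618 0.0465 0.218 ]
scene c1 [ 0.4165 -0.0806  0.22  ]
scene c2 [0.4209 0.2151 0.22  ]
scene c3 [0.5115 0.2137 0.22  ]
[  4   6  25  22 339] [0.4613 0.0448 0.218 ]
[35 34 32 52 59 59 59 59 59 58 60 60 59 57 31 35 34]
side btn [0.4629 0.0472 0.218 ]
side c1 [ 0.4168 -0.0826  0.22  ]
side c2 [0.4198 0.2034 0.22  ]
[  7   9  20  12 220] [0.4631 0.0462 0.218 ]
[31 29 24 31 53 51 48 52 52 51 44 48 47 31 28 32 23]
```

Both cameras agree: button at about (0.462, 0.046), panel centre near (0.463, 0.065), top at z = 0.22. The button's offset of about -20 mm is within the allowed 42 mm. First I raise the arm, close the fingers and cross over.

>>> send_rows(moves=[{"dz": -5,"jaw": 1},{"dz": -10,"jaw": 1},{"dz": -15,"jaw": 1},{"dz": -15,"dx": -3,"dy": 3.6,"jaw": 1},{"dz": -15,"dx": -6,"dy": 7.2,"jaw": 1},{"dz": -15,"dx": -9,"dy": 10.8,"jaw": 1},{"dz": -15,"dx": -12,"dy": 14.5,"jaw": 1},{"dz": -15,"dx": -15,"dy": 18,"jaw": 1}], force=30)

```text
invalid input at $.moves[0]: expected keys dx, dy, dz, ax, ay, az, jaw
```

>>> send_rows(moves=[{"dx": 0,"dy": 0,"dz": -5,"ax": 0,"ay": 0,"az": 0,"jaw": 1},{"dx": 0,"dy": 0,"dz": -10,"ax": 0,"ay": 0,"az": 0,"jaw": 1},{"dx": 0,"dy": 0,"dz": -15,"ax": 0,"ay": 0,"az": 0,"jaw": 1},{"dx": -3,"dy": 3.6,"dz": -15,"ax": 0,"ay": 0,"az": 0,"jaw": 1},{"dx": -6,"dy": 7.2,"dz": -15,"ax": 0,"ay": 0,"az": 0,"jaw": 1},{"dx": -9,"dy": 10.8,"dz": -15,"ax": 0,"ay": 0,"az": 0,"jaw": 1},{"dx": -12,"dy": 14.4,"dz": -15,"ax": 0,"ay": 0,"az": 0,"jaw": 1},{"dx": -15,"dy": 18,"dz": -15,"ax": 0,"ay": 0,"az": 0,"jaw": 1}], force=30)

```text
clock: 1.4
tcp_pos: [0.2584, -0.3906, 0.3985]
orientation: [-0.128, 0.992, -0.0, 0.0]
contact_force: [1.7, -0.2, -0.3]
opening: 0.0
grip_force: 0.0
```

>>> send_rows(moves=[{"dx": -3.1,"dy": 3.7,"dz": 0,"ax": 0,"ay": 0,"az": 0,"jaw": 1},{"dx": -6.2,"dy": 7.4,"dz": 0,"ax": 0,"ay": 0,"az": 0,"jaw": 1},{"dx": -9.3,"dy": 11.1,"dz": 0,"ax": 0,"ay": 0,"az": 0,"jaw": 1},{"dx": -12.4,"dy": 14.8,"dz": 0,"ax": 0,"ay": 0,"az": 0,"jaw": 1},{"dx": -15.5,"dy": 18.5,"dz": 0,"ax": 0,"ay": 0,"az": 0,"jaw": 1},{"dx": -18.6,"dy": 22.2,"dz": 0,"ax": 0,"ay": 0,"az": 0.08,"jaw": 1},{"dx": -21.7,"dy": 25.9,"dz": 0,"ax": 0,"ay": 0,"az": 0.17,"jaw": 1},{"dx": -24.8,"dy": 29.6,"dz": 0,"ax": 0,"ay": 0,"az": 0.26,"jaw": 1}])

```text
clock: 2.2
tcp_pos: [0.4229, -0.041, 0.3989]
orientation: [0.003, 1.0, 0.0, 0.001]
contact_force: [1.5, -0.8, -0.2]
opening: -0.0002
grip_force: 0.0
```

>>> send_rows(moves=[{"dx": -1.5,"dy": 3,"dz": 0,"ax": 0,"ay": 0,"az": 0,"jaw": 1},{"dx": -3,"dy": 6,"dz": 0,"ax": 0,"ay": 0,"az": 0,"jaw": 1},{"dx": -3.9,"dy": 8.7,"dz": 2,"ax": 0,"ay": 0,"az": 0,"jaw": 1},{"dx": -3.9,"dy": 8.7,"dz": 6,"ax": 0,"ay": 0,"az": 0,"jaw": 1},{"dx": -3.9,"dy": 8.7,"dz": 9.5,"ax": 0,"ay": 0,"az": 0,"jaw": 1},{"dx": -3.9,"dy": 8.7,"dz": 12,"ax": 0,"ay": 0,"az": 0,"jaw": 1},{"dx": -3.9,"dy": 8.7,"dz": 13,"ax": 0,"ay": 0,"az": 0,"jaw": 1},{"dx": -3.9,"dy": 8.7,"dz": 13,"ax": 0,"ay": 0,"az": 0,"jaw": 1}])

```text
clock: 3.0
tcp_pos: [0.4617, 0.0437, 0.2676]
orientation: [0.002, 1.0, -0.001, -0.001]
contact_force: [-0.2, -0.5, 0.9]
opening: -0.0002
grip_force: 0.0
```

```bash
python3 - <<'E'
from h import *
s=status.read_state();print(s["tcp_pos"],s["contact_force"])
a=optics.capture("side");b=optics.capture("wrist")
A=cv2.resize(a["color"][110:240,230:360],(400,400));B=cv2.resize(b["color"],(400,300))
o=np.zeros((400,800,3),np.uint8);o[:,:400]=A;o[:300,400:]=B
cv2.imwrite("pics/near.png",o[:,:,::-1])
E
```

```text
[0.46167722 0.04365712 0.26756189] [-0.22527402 -0.45853219  0.92038788]
```

View pics/near.png

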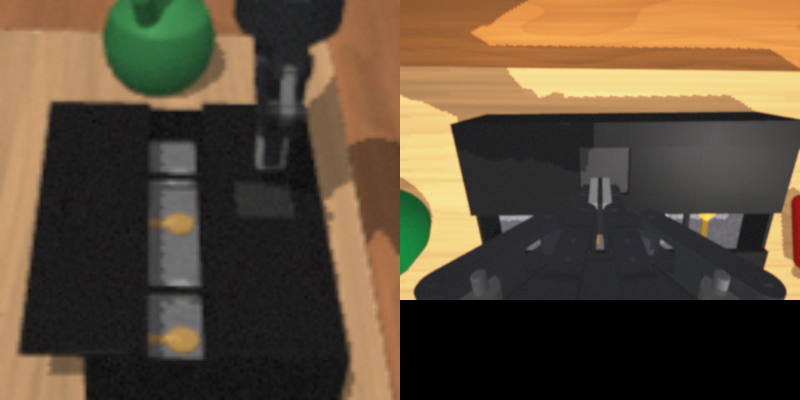

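The closed fingertips stand just over the button's grey square (wrist view: button x 581–629, fingers at 599). I shift 2 mm towards +y and feel down gently.

>>> send_rows(moves=[{"dx": 0,"dy": 0.2,"dz": 1,"ax": 0,"ay": 0,"az": 0,"jaw": 1},{"dx": 0,"dy": 0.2,"dz": 2,"ax": 0,"ay": 0,"az": 0,"jaw": 1},{"dx": 0,"dy": 0.2,"dz": 2.4,"ax": 0,"ay": 0,"az": 0,"jaw": 1},{"dx": 0,"dy": 0.2,"dz": 2.6,"ax": 0,"ay": 0,"az": 0,"jaw": 1},{"dx": 0,"dy": 0.2,"dz": 2.8,"ax": 0,"ay": 0,"az": 0,"jaw": 1},{"dx": 0,"dy": 0.2,"dz": 3.0,"ax": 0,"ay": 0,"az": 0,"jaw": 1},{"dx": 0,"dy": 0.2,"dz": 3.1,"ax": 0,"ay": 0,"az": 0,"jaw": 1},{"dx": 0,"dy": 0.2,"dz": 3.2,"ax": 0,"ay": 0,"az": 0,"jaw": 1}])

```text
clock: 3.9
tcp_pos: [0.4622, 0.0459, 0.2364]
orientation: [0.002, 1.0, 0.0, 0.0]
contact_force: [0.1, 1.1, 0.3]
opening: -0.0001
grip_force: 0.0
```

>>> send_rows(moves=[{"dx": 0,"dy": 0,"dz": 0.1,"ax": 0,"ay": 0,"az": 0,"jaw": 1},{"dx": 0,"dy": 0,"dz": 0.2,"ax": 0,"ay": 0,"az": 0,"jaw": 1},{"dx": 0,"dy": 0,"dz": 0.3,"ax": 0,"ay": 0,"az": 0,"jaw": 1},{"dx": 0,"dy": 0,"dz": 0.4,"ax": 0,"ay": 0,"az": 0,"jaw": 1},{"dx": 0,"dy": 0,"dz": 0.4,"ax": 0,"ay": 0,"az": 0,"jaw": 1},{"dx": 0,"dy": 0,"dz": 0.4,"ax": 0,"ay": 0,"az": 0,"jaw": 1},{"dx": 0,"dy": 0,"dz": 0.4,"ax": 0,"ay": 0,"az": 0,"jaw": 1},{"dx": 0,"dy": 0,"dz": 0.4,"ax": 0,"ay": 0,"az": 0,"jaw": 1}])

```text
clock: 4.7
tcp_pos: [0.4622, 0.0459, 0.2325]
orientation: [0.002, 1.0, 0.0, 0.0]
contact_force: [-1.9, 0.0, 3.9]
opening: -0.0001
grip_force: 1.7
```

The soft yield at 3.9 N means this is the sprung button and not the rigid panel. I press on in small steps.

>>> send_rows(moves=[{"dx": 0,"dy": 0,"dz": 0.05,"ax": 0,"ay": 0,"az": 0,"jaw": 1},{"dx": 0,"dy": 0,"dz": 0.1,"ax": 0,"ay": 0,"az": 0,"jaw": 1},{"dx": 0,"dy": 0,"dz": 0.15,"ax": 0,"ay": 0,"az": 0,"jaw": 1},{"dx": 0,"dy": 0,"dz": 0.2,"ax": 0,"ay": 0,"az": 0,"jaw": 1},{"dx": 0,"dy": 0,"dz": 0.25,"ax": 0,"ay": 0,"az": 0,"jaw": 1},{"dx": 0,"dy": 0,"dz": 0.25,"ax": 0,"ay": 0,"az": 0,"jaw": 1},{"dx": 0,"dy": 0,"dz": 0.25,"ax": 0,"ay": 0,"az": 0,"jaw": 1},{"dx": 0,"dy": 0,"dz": 0.25,"ax": 0,"ay": 0,"az": 0,"jaw": 1}])

```text
clock: 5.5
tcp_pos: [0.4622, 0.0459, 0.2299]
orientation: [0.002, 1.0, 0.0, 0.0]
contact_force: [0.3, 0.1, 4.4]
opening: 0.0004
grip_force: 1.8
```

```bash
cat > lk.py <<'E'
from h import *
import sys
a=optics.capture("side");s=status.read_state();print(s["tcp_pos"],s["contact_force"],s["clock"])
b=optics.capture("scene")
o=np.hstack([cv2.resize(x,(400,400)) for x in (a["color"][110:240,230:360],b["color"][80:230,170:370])])
cv2.imwrite(sys.argv[1],o[:,:,::-1])
E
python3 lk.py pics/p1.png
```

```text
[0.46219146 0.04589904 0.22989798] [-1.2156739   0.44336209  3.24009763] 5.55
```

View pics/p1.png

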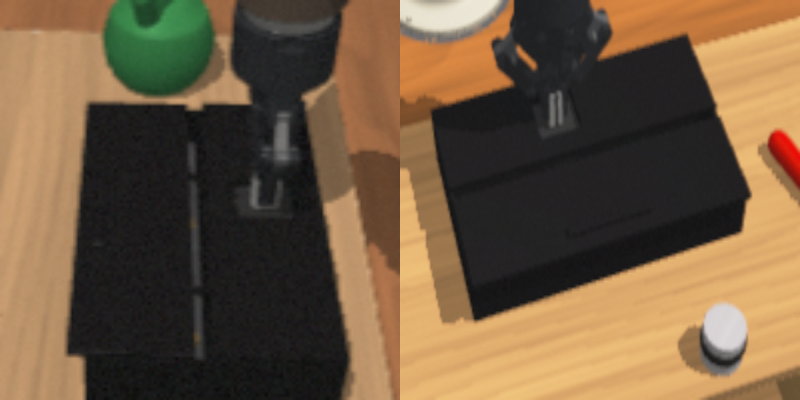

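The lid is running shut: in the side view only a thin gap is left at x≈195, and in the later scene view it is almost closed. I hold the press until it has settled.

>>> send_rows(moves=[{"dx": 0,"dy": 0,"dz": 0,"ax": 0,"ay": 0,"az": 0,"jaw": 1},{"dx": 0,"dy": 0,"dz": 0,"ax": 0,"ay": 0,"az": 0,"jaw": 1},{"dx": 0,"dy": 0,"dz": 0,"ax": 0,"ay": 0,"az": 0,"jaw": 1},{"dx": 0,"dy": 0,"dz": 0,"ax": 0,"ay": 0,"az": 0,"jaw": 1},{"dx": 0,"dy": 0,"dz": 0,"ax": 0,"ay": 0,"az": 0,"jaw": 1},{"dx": 0,"dy": 0,"dz": 0,"ax": 0,"ay": 0,"az": 0,"jaw": 1},{"dx": 0,"dy": 0,"dz": 0,"ax": 0,"ay": 0,"az": 0,"jaw": 1},{"dx": 0,"dy": 0,"dz": 0,"ax": 0,"ay": 0,"az": 0,"jaw": 1}])

```text
clock: 6.4
tcp_pos: [0.4621, 0.0459, 0.2298]
orientation: [0.002, 1.0, 0.0, 0.0]
contact_force: [-0.6, -0.7, 3.3]
opening: -0.0001
grip_force: 1.8
```

>>> send_rows(moves=[{"dx": 0,"dy": 0,"dz": 0,"ax": 0,"ay": 0,"az": 0,"jaw": 1},{"dx": 0,"dy": 0,"dz": 0,"ax": 0,"ay": 0,"az": 0,"jaw": 1},{"dx": 0,"dy": 0,"dz": -0.5,"ax": 0,"ay": 0,"az": 0,"jaw": 1},{"dx": 0,"dy": 0,"dz": -1.5,"ax": 0,"ay": 0,"az": 0,"jaw": 1},{"dx": 0,"dy": 0,"dz": -4,"ax": 0,"ay": 0,"az": 0,"jaw": 1},{"dx": 0,"dy": 0,"dz": -8,"ax": 0,"ay": 0,"az": 0,"jaw": 1},{"dx": 0,"dy": 0,"dz": -12,"ax": 0,"ay": 0,"az": 0,"jaw": 1},{"dx": 0,"dy": 0,"dz": -15,"ax": 0,"ay": 0,"az": 0,"jaw": 1}])

```text
clock: 7.2
tcp_pos: [0.462, 0.0458, 0.3827]
orientation: [0.002, 1.0, 0.0, 0.001]
contact_force: [1.2, 0.1, -0.3]
opening: -0.0001
grip_force: 0.0
```

```bash
python3 lk.py pics/p2.png
```

```text
[0.46390648 0.04578551 0.38759431] [2.23860467 0.1320068  5.30905642] 7.25
```

View pics/p2.png

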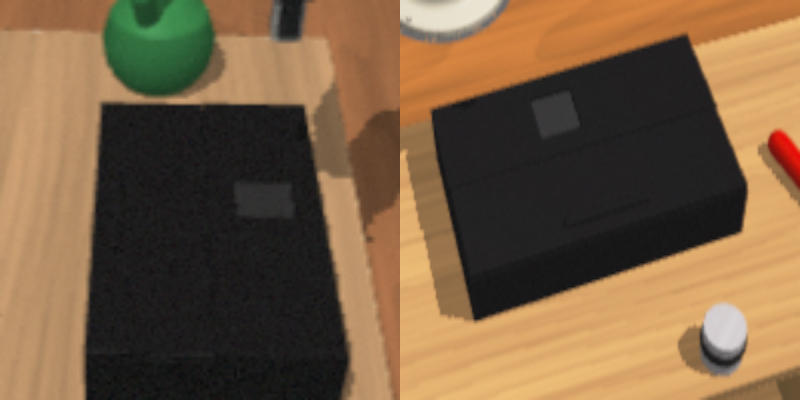

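The lid is flush against the panel with no gap in either view. The button square at (263,200) and (555,113) is clear of the hand, and the door stop, kettlebell and gripper are unmoved.

```bash
python3 -c "
from station import env; print(env.finish_job())"
```

```text
the job is handed in; nothing more can be done
None
```

The catch button was pressed and the lid ran fully shut; the hand is clear and the other things look unmoved. The job is handed in, though no verdict was returned, and I saw no direct reading that the button came back up.

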